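# Repack the wireless-microphone case

### The arm

A 7-joint arm with a two-finger parallel gripper is mounted at the origin on the work surface. World frame = base frame: x ahead of the robot, y to its left, z up, the work surface at z = 0. Lengths are in m, angles in rad, forces in N, time in s.
With the tool pointing down it reaches from about 0.425 to 0.875 m from the base axis. Payload 4.7 kg.
Tool frame: the origin (TCP) lies on the centre line of the jaws, within the pads' length; the fingertips stand 22 mm ahead of it and the grasp point (between the pads) lies 3 mm ahead of it; z points along the fingers, y is the direction in which the jaws open and shut (so a half turn about z gives the same grasp; the last joint's range is limited). The gripper opens to 87 mm and grips with 3 to 60 N. Pads are 19 mm wide; open, the fingers measure 117 mm over their backs; the gripper's body (75 mm by 190 mm) begins 51 mm behind the grasp point.
Start: joints at [1.231, 0.321, -0.07, 1.45, 0.023, 1.371, -0.057], TCP at [0.225, -0.61, 0.245] pointing down, gripper open.
Joint ranges: [-2.86, 2.86], [-0.3, 2.09], [-1.38, 1.24], [0.06, 2.45], [-1.56, 4.7], [0.09, 2.05], [-2.69, 2.69]. Speed limits (rad/s): [2.57, 2.57, 3.14, 3.14, 3.14, 3.14, 3.14].

### API

Orientations are given as a rotation vector (axis times angle).
In Python, from bench import ctrl, imaging, close_job, finder gives the robot as it stands. The module is installed in compiled form; this text tells all that it offers.
- The arm moves only by the shell command python3 -m jog 'ROWS' [FORCE]. ROWS is JSON, a list that holds one entry, the list of rows, each a list of 7 numbers: the shift along the tool's x, y, z in cm, then the turn, a rotation vector about the tool's x, y, z in degrees, then the finger opening in cm, from 0 to 8.7. In form: [[[dx, dy, dz, ax, ay, az, claw], ...]]. A call has 1 to 12 rows; each row shifts and turns the commanded pose from where the row before left it, along the tool's axes as they then stand; what a row does not reach is not made up. A row lasts 1/10 s, in which the tool goes at most 50 mm and 8.59 degrees, less where a joint would pass 70% of its speed; a pose out of reach is approached as far as the arm can. A call is refused whole if a number of a shift passes 5 or a number of a turn 8.59, either way. A call with a gripper value outside its range is refused whole. The fingers move at their own pace and stop on an object; FORCE is the grip in N (left out, the last holds). Time passes only in rows, so rows that do not move let the fingers close. It gives the time, the measured TCP pose, the force and the opening at its end, in the units of the state.
- ctrl.get_state(): the state, without advancing time (a new reading comes with each control period).
- imaging.get_image(name): name is "side" or "top"; returns a dict with "frame" (400x640x3 uint8, red, green, blue), "intrinsics" (3x3 intrinsics, pixels), "k1" (the pictures are not rectified: a ray, as slopes to the right and down, at radius r is drawn at 1 + k1 r^2 times it, then the intrinsics apply), "pose" (4x4, takes a point from camera to world coordinates). Camera axes: x right, y down, z forward; pixel columns grow to the right and rows downward; lengths in m; the calibration is good to about 2 mm. A picture is of the moment at which its call begins. There is no depth.
- close_job(): hands the job in, once; it reports no verdict.
Trained networks look in the newest picture that a camera, given by its name, has taken for a name from the list of things; names that differ only in an ending like _2 or _b are one class to them, and where a whole thing is asked for, a point or a joint stands for the part that bears it (a point fixed in the world has none). Each returns a list of dicts, best first, with "conf" (0 to 1); they miss things now and then, are a little off and sometimes report something else, mostly with a low value. They report only what shows in the picture. A call takes as long as a camera call. They do not tell look-alikes from the thing itself.
- finder.trace(label, camera): "region" (400x640 bool, what is visible of it) and "point" ([row, column] as shares, 0 to 1, of the picture: columns of its width, rows of its height, amid what is visible of it).
- finder.spot_point(label, camera): "point" ([row, column] as shares, 0 to 1, of the picture: columns of its width, rows of its height: a listed point, or the origin of a listed thing).
The state is a dict: "time": time; "joint_positions": joint angles; "qd": joint speeds; "joint_torque": joint torques, N m; "position": TCP position; "tool_rot": TCP orientation; "ft_force": force on the tool from outside, world axes, zero at the start; "torque": the same for the moment, N m; "grip_width": opening from 0.0 (shut) to 1.0 (fully open).
Only numpy, scipy, OpenCV 4.12 (cv2) and the standard library are available. Lean on these libraries where they do the work, as an engineer would, in place of code of your own. Each camera call takes 0.05 s, during which the arm holds its last target. There are 200 camera calls.

### The job

Put the bodypack transmitter and the plug-on transmitter back into the foam of the open road case, each in the cutout of its own outline, and press each one down until it sits fully home and level on the floor of its cutout. Leave the tape roll, the headset case and the pliers where they lie.

Things in the scene. Friction and masses are not known exactly. Their poses are not given: they have to be found in the camera images.
- case: Fixed open bottom half of a small black road case with aluminium edging, 206 (x) x 332 (y) x 60 mm high. Origin: centre of its underside, on the table; axes along its sides, z up. Charcoal foam insert inside, 186 x 290 mm in a space 188 x 314 mm, top level with the rim (60 mm up), firm. Across (case x) it fits; lengthways (case y) it was glued in by eye.
- bodypack_place (a point): Where the bodypack cutout's centre should be, at foam-top level (x -40, y -80 in the case). The whole insert really lies -12 to +12 mm off along y (not x), the same for all its cutouts: see the gaps at its ends, or feel the cutout's firm end walls. Cutout 66 (x) x 86 (y), 20 mm deep; an antenna slot 16 mm wide (x +11 to +27), as deep, 39 mm long, leaves its +y end.
- plugon_place (a point): Where the plug-on cutout's centre should be, at foam-top level (x -40, y +60 in the case), axes as the case; really off along y by the same -12 to +12 mm as the bodypack's cutout. Cutout 44 (x) x 79 (y), 30 mm deep; a collar slot 32 mm wide, 36 mm deep and 33 mm long leaves the middle of its +y end.
- mic_place (a point): Middle of the microphone's cutout, at foam-top level (off along y like the others). A hand microphone already lies in it along y; its barrel is below the foam top, its 50 mm ball head (95 mm towards -y) stands 7 mm above it.
- bodypack_mid (a point): Bodypack transmitter: dark grey box 62 (x) x 82 (y) x 25 mm, loose, about 0.17 kg, lying display up. Point: centre of the box, 12.5 mm above its underside. +y: to the end with the rubber antenna (8 to 11 mm thick, 37 mm long, at x +19, half-way up). In the cutout +y is the case's +y, play 2 mm a side. Home, its top is 5 mm above the foam.
- plugon_mid (a point): Plug-on transmitter: dark grey block 40 (x) x 75 (y) x 40 mm, loose, about 0.19 kg, lying display up. Point: centre of the block, 20 mm above its underside. +y: to the end with the round connector collar (26 to 29 mm thick, 30 mm long, centred); it balances at y +6. In the cutout +y is the case's +y, play 2 mm a side. Home, its top is 10 mm above the foam.
- bodypack: The bodypack again; origin at the centre of its underside. The foam's grip, both cutouts: in the middle of the -x and the +x wall a springy foam rib 44 mm long slopes in from near the foam's top to 3.2 mm off the wall half-way down, so 1.2 mm too tight a side. A part let go there stays up on the ribs; a push of 5 to 15 N takes it past them to the floor.
- plugon: The plug-on transmitter again; origin at the centre of the block's underside, axes as above.
- tape: Bystander: roll of black tape, 100 mm in diameter, 48 mm high, lying flat. Origin: centre of its underside.
- headset_case: Bystander: round black zip case, 125 mm in diameter, 45 mm high. Origin: centre of its underside.
- pliers: Bystander: pliers with orange grips, 140 x 53 mm, about 16 mm high, lying flat, jaws to +x. Origin: at the joint, near the table.
Mind the look-alikes: they are no part of the job. What is shaped like the bodypack but yellow is not meant. Leave any purple or red look-alike of the plugon alone.

How it is judged:
At the end, for the whole second after the job is handed in: Both transmitters lie in their own cutouts, on the floor of the cutout to within 2 mm, level to within 0.05 rad, display up, released and at rest (x of bodypack_mid in the frame of bodypack_place between -0.005 and 0.005 m and y of bodypack_mid in the frame of bodypack_place between -0.0155 and 0.0155 m and z of bodypack_mid in the frame of bodypack_place below -0.0055 m and angle between each of bodypack_mid, plugon_mid's own z axis and vertical below 0.05 rad and linear speed of each of bodypack, plugon below 0.01 m/s and x of plugon_mid in the frame of plugon_place between -0.005 and 0.005 m and y of plugon_mid in the frame of plugon_place between -0.0155 and 0.0155 m and z of plugon_mid in the frame of plugon_place below -0.008 m); the robot touches nothing.
It fails at once if the tape roll, the headset case or the pliers are moved by more than 15 mm (distance of any of tape, headset_case, pliers from where it was at the start of the episode above 0.015 m).
It also fails if it takes over 72 s, if anything falls off the work surface, if the arm or the gripper's body presses on something with over 40 N, if the wrist force passes 120 N, or if a joint passes its speed limit or range.

## Working session

There is one attempt and no reset: what is moved stays moved. The work goes in short steps, Python scripts to look and compute and a shell command to move; the robot and the scene stay as the last step left them, time stands still between calls to the robot, and variables do not carry over. Pictures are saved under pics/ and viewed, about 8 in all and at most 12, crops included, and the job is handed in when it is done.

```bash
mkdir -p pics; cat > h.py <<'E'
import numpy as np, cv2
from bench import ctrl, imaging, close_job, finder
from scipy.spatial.transform import Rotation as R
def ray(im,u,v):
    K=np.array(im["intrinsics"]);k=im["k1"]
    d=np.array([(u-K[0,2])/K[0,0],(v-K[1,2])/K[1,1]]);s=d.copy()
    for _ in range(30): s=d/(1+k*(s@s))
    T=np.array(im["pose"]);return T[:3,3],T[:3,:3]@np.array([s[0],s[1],1])
def onz(im,u,v,z):
    o,d=ray(im,u,v);return o+d*(z-o[2])/d[2]
def proj(im,p):
    T=np.array(im["pose"]);q=T[:3,:3].T@(np.array(p)-T[:3,3]);s=q[:2]/q[2];s=s*(1+im["k1"]*(s@s))
    K=np.array(im["intrinsics"]);return np.array([K[0,0]*s[0]+K[0,2],K[1,1]*s[1]+K[1,2]])
def save(name,f,scale=1,crop=None):
    if crop: f=f[crop[1]:crop[3],crop[0]:crop[2]]
    f=cv2.resize(f,None,fx=scale,fy=scale,interpolation=cv2.INTER_CUBIC)
    cv2.imwrite("pics/"+name,f[:,:,::-1])
def st():
    s=ctrl.get_state();print("t",round(s["time"],2),"p",np.round(s["position"],4),"f",np.round(s["ft_force"],1),"g",round(s["grip_width"]*87,1),"\nR",np.round(R.from_rotvec(s["tool_rot"]).as_matrix(),3).tolist(),"q",np.round(s["joint_positions"],2));return s
E
python3 - <<'E'
from h import *
a={}
for c in("top","side"):
    a[c]=imaging.get_image(c);print(c,np.round(a[c]["pose"],3).tolist(),np.round(a[c]["intrinsics"],1).tolist(),a[c]["k1"])
    for n,z in(("case",0),("bodypack_mid",.0125),("plugon_mid",.02),("bodypack",0),("plugon",0),("tape",0),("headset_case",0),("pliers",0),("bodypack_place",.06),("plugon_place",.06),("mic_place",.06)):
        for r in finder.spot_point(n,c)[:4]:
            v,u=r["point"];v*=400;u*=640;print(c,n,round(r["conf"],2),round(u),round(v),np.round(onz(a[c],u,v,z)[:2],3))
f=np.vstack([a["top"]["frame"],a["side"]["frame"]]);save("p0.png",a["top"]["frame"],1.25);save("p1.png",a["side"]["frame"],1.25)
st()
E
```

```text
top [[-0.007, -0.98, 0.198, 0.254], [-1.0, 0.006, -0.007, 0.045], [0.005, -0.198, -0.98, 1.55], [0.0, 0.0, 0.0, 1.0]] [[512.0, 0.0, 313.5], [0.0, 512.0, 204.6], [0.0, 0.0, 1.0]] -0.16617695884023598
top bodypack_mid 0.96 221 145 [0.757 0.325]
top bodypack_mid 0.87 194 204 [0.57  0.404]
top bodypack_mid 0.66 254 247 [0.434 0.214]
top plugon_mid 0.91 279 142 [0.762 0.14 ]
top plugon_mid 0.8 306 280 [0.335 0.06 ]
top plugon_mid 0.78 257 182 [0.634 0.208]
top plugon_mid 0.4 259 183 [0.63  0.201]
top bodypack 0.89 193 208 [0.56 0.41]
top bodypack 0.86 255 242 [0.45  0.215]
top bodypack 0.68 223 146 [0.759 0.321]
top plugon 0.91 278 144 [0.765 0.147]
top plugon 0.75 304 279 [0.34  0.065]
top plugon 0.62 261 184 [0.634 0.198]
top tape 0.95 326 133 [ 0.798 -0.007]
top headset_case 0.97 428 290 [ 0.302 -0.312]
top pliers 0.68 256 247 [0.437 0.212]
top pliers 0.57 207 289 [0.308 0.357]
top plugon_place 0.35 258 242 [0.443 0.199]
top mic_place 0.78 381 184 [ 0.616 -0.169]
top mic_place 0.34 426 291 [ 0.297 -0.29 ]
top mic_place 0.31 257 248 [0.426 0.202]
side [[-0.885, -0.333, 0.325, 0.028], [-
[... 481 characters left out ...]
0.86 252 293 [0.558 0.397]
side bodypack 0.85 318 260 [0.444 0.204]
side bodypack 0.64 209 247 [0.769 0.319]
side bodypack 0.55 317 259 [0.449 0.204]
side plugon 0.97 370 240 [0.334 0.062]
side plugon 0.83 241 210 [0.769 0.145]
side plugon 0.46 266 236 [0.635 0.2  ]
side tape 0.59 260 182 [0.785 0.001]
side headset_case 0.93 422 174 [ 0.291 -0.299]
side pliers 0.58 334 320 [0.309 0.365]
side bodypack_place 0.89 357 154 [ 0.516 -0.226]
side plugon_place 0.87 336 176 [ 0.531 -0.09 ]
side mic_place 0.97 323 157 [ 0.617 -0.158]
t 1.2 p [ 0.2252 -0.6098  0.2446] f [0.3 0.9 0.2] g 86.8 
R [[0.938, 0.347, -0.0], [0.347, -0.938, -0.0], [-0.0, 0.0, -1.0]] q [ 1.23  0.32 -0.07  1.45  0.02  1.37 -0.06]
```

View pics/p0.png

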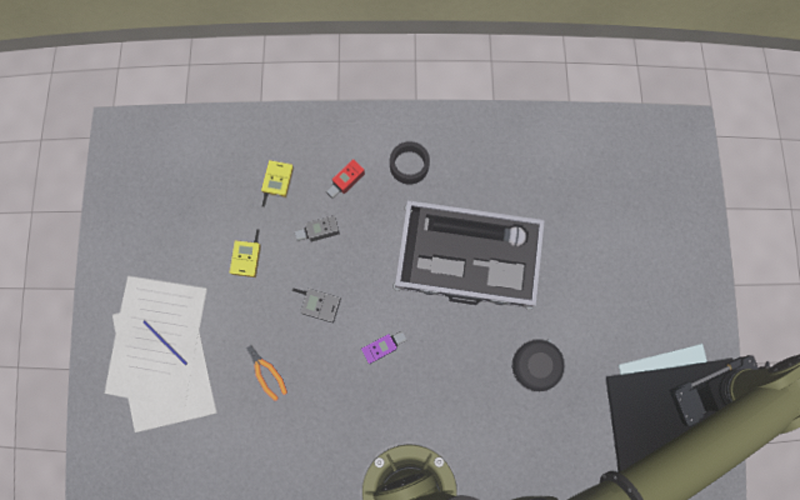

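View pics/p1.png

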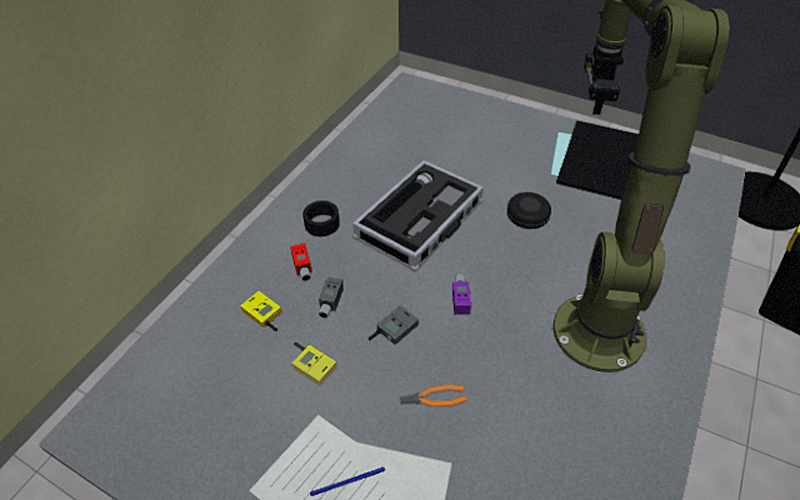

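The top view shows the grey bodypack at about (321,305) with its antenna to the left, and the grey plug-on at (323,230) with its collar to the left. The case spans about (395–543, 202–305), with a large gap at its left (+y) end. The side view agrees. Next I fit models to the masks.

```bash
cat > fit.py <<'E'
from h import *
from scipy.optimize import minimize
S=4
def poly(im,P): 
    return np.array([proj(im,p) for p in P])
def fill(polys,hull=True):
    m=np.zeros((400*S,640*S),np.uint8)
    for q in polys:
        q=np.round((q+.5)*S*16).astype(np.int32)
        if hull:q=cv2.convexHull(q)
        cv2.fillPoly(m,[q.reshape(-1,1,2)],1,shift=4)
    return m
def box(x0,x1,y0,y1,z0,z1): return np.array([[x,y,z] for x in(x0,x1) for y in(y0,y1) for z in(z0,z1)])
def place(P,p): 
    c,s=np.cos(p[2]),np.sin(p[2]);P=np.asarray(P,float);return np.c_[P[:,0]*c-P[:,1]*s+p[0],P[:,0]*s+P[:,1]*c+p[1],P[:,2]]
M={"bodypack":[box(-.031,.031,-.041,.041,0,.025),box(.0145,.0235,.041,.078,.008,.017)],
"plugon":[box(-.02,.02,-.0375,.0375,0,.04),np.array([[.0137*np.cos(a),y,.02+.0137*np.sin(a)] for a in np.arange(0,6.28,.3) for y in(.0375,.0675)])],
"case":[box(-.103,.103,-.166,.166,0,.06)]}
def down(m): return cv2.resize(m.astype(np.float32),(640,400),interpolation=cv2.INTER_AREA)
def fit(name,ims,regs,p0):
    def cost(p):
        e=0
        for im,g in zip(ims,regs):
            m=down(fill([poly(im,place(P,p)) for P in M[name]]));e+=np.abs(m-g).sum()/g.sum()
        return e
    sx=np.array([[0,0,0],[.012,0,0],[0,.012,0],[0,0,.15]])+p0
    r=minimize(cost,p0,method="Nelder-Mead",options=dict(initial_simplex=sx,xatol=2e-4,fatol=1e-4));return r.x,r.fun
def pick(name,c,im,p0):
    t=proj(im,[p0[0],p0[1],.02]);rs=finder.trace(name,c)
    rs=[r for r in rs if np.hypot(r["point"][1]*640-t[0],r["point"][0]*400-t[1])<20]
    return rs[0]["region"].astype(np.float32) if rs else None
E
python3 - <<'E'
from fit import *
im={};reg={}
p0={"bodypack":[.444,.208,np.deg2rad(20-0)],"plugon":[.632,.205,.2],"case":[.57,-.13,-.1]}
p0["bodypack"][2]=-.3;p0["plugon"][2]=.25
for c in("top","side"):
    im[c]=imaging.get_image(c)
    for n in M: reg[n,c]=pick(n,c,im[c],p0[n])
for n in M:
    for cs in(("top",),("side",),("top","side")):
        if any(reg[n,c] is None for c in cs): print(n,cs,"none");continue
        x,f=fit(n,[im[c] for c in cs],[reg[n,c] for c in cs],p0[n]);print(n,cs,np.round(x,4),round(np.rad2deg(x[2]),1),round(f,3))
    p0[n]=x
np.save("fit.npy",[p0[n] for n in M])
# overlay
out=[]
for c,cr in(("top",(225,150,445,270)),("side",(190,120,400,290))):
    f=cv2.resize(im[c]["frame"],None,fx=S,fy=S,interpolation=cv2.INTER_CUBIC)
    for n in M:
        for P in M[n]:
            cv2.polylines(f,[np.round(cv2.convexHull(((poly(im[c],place(P,p0[n]))+.5)*S).astype(np.float32))).astype(int)],True,(0,255,0),1)
    f=f[cr[1]*S:cr[3]*S,cr[0]*S:cr[2]*S];s=.8
    cv2.imwrite(f"pics/o_{c}.png",cv2.resize(f,None,fx=.88,fy=.88,interpolation=cv2.INTER_AREA)[:,:,::-1])
E
```

```text
bodypack ('top',) [ 0.4424  0.2108 -0.3044] -17.4 0.185
bodypack ('side',) [ 0.4411  0.2099 -0.2559] -14.7 0.159
bodypack ('top', 'side') [ 0.4429  0.2108 -0.3053] -17.5 0.362
plugon ('top',) [0.634  0.2079 0.2641] 15.1 0.08
plugon ('side',) [0.6318 0.209  0.2819] 16.2 0.057
plugon ('top', 'side') [0.6331 0.2075 0.2769] 15.9 0.168
case ('top',) none
case ('side',) none
case ('top', 'side') none
```

View pics/o_top.png

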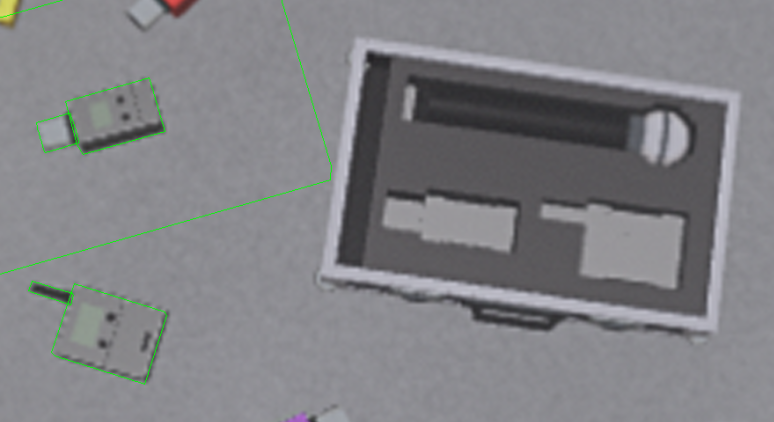

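The overlay fits both grey parts well. The foam sits hard against the −y end, with all of the gap at +y. Next I fit the cutouts directly from their light floors.

```bash
cat > cut.py <<'E'
from fit import *
RB=lambda z:[[-.033,-.043,z],[.033,-.043,z],[.033,.043,z],[.027,.043,z],[.027,.082,z],[.011,.082,z],[.011,.043,z],[-.033,.043,z]]
RP=lambda z:[[-.022,-.0395,z],[.022,-.0395,z],[.022,.0395,z],[-.022,.0395,z]]
RS=lambda z:[[-.016,.0395,z],[.016,.0395,z],[.016,.0725,z],[-.016,.0725,z]]
RSt=lambda z:[[-.016,.03,z],[.016,.03,z],[.016,.0725,z],[-.016,.0725,z]]
def cuts(im,p):   # p: insert frame (case frame shifted) x,y,yaw
    out=0
    for c,top,fl,z in(((-.04,-.08),RB,RB,.04),((-.04,.06),RP,RP,.03),((-.04,.06),RSt,RS,.024)):
        o=np.array([*c,0])
        a=fill([poly(im,place(np.array(top(.06))+o,p))],False);b=fill([poly(im,place(np.array(fl(z))+o,p))],False)
        out=np.maximum(out,a&b)
    return down(out)
def floors(im,p):
    g=cv2.cvtColor(im["frame"],cv2.COLOR_RGB2GRAY).astype(np.float32)
    roi=down(fill([poly(im,place([[-.085,-.145,.06],[.003,-.145,.06],[.003,.148,.06],[-.085,.148,.06]],p))]))>.5
    v=g[roi];lo,hi=np.percentile(v,30),np.percentile(v,97)
    return np.clip((g-lo)/(hi-lo),0,1)*roi,roi,lo,hi
def fitcut(ims,p0):
    gs=[floors(im,p0) for im in ims]
    def cost(p): return sum((np.abs(cuts(im,p)-g[0])*g[1]).sum()/g[0].sum() for im,g in zip(ims,gs))
    sx=np.array([[0,0,0],[.008,0,0],[0,.008,0],[0,0,.05]])+p0
    r=minimize(cost,p0,method="Nelder-Mead",options=dict(initial_simplex=sx,xatol=1e-4,fatol=1e-5));return r.x,r.fun,gs
E
python3 - <<'E'
from cut import *
im={c:imaging.get_image(c) for c in("top","side")}
q=[(355,40),(740,93),(716,330),(322,280)]
C=np.array([onz(im["top"],u/3.52+225-.5,v/3.52+150-.5,.06)[:2] for u,v in q]);print(np.round(C,3).tolist())
ctr=C.mean(0);d=(C[0]-C[1])+(C[3]-C[2]);yaw=np.arctan2(-d[0],d[1]);print("case",np.round(ctr,4),np.rad2deg(yaw),np.linalg.norm(C[0]-C[1]),np.linalg.norm(C[1]-C[2]))
p0=np.array([*ctr,yaw]);p0[:2]+=-.011*np.array([-np.sin(yaw),np.cos(yaw)])
for cs in(("top",),("side",),("top","side")):
    x,f,g=fitcut([im[c] for c in cs],p0);print(cs,np.round(x,4),np.round(np.rad2deg(x[2]),2),round(f,3),g[0][2:])
np.save("cut.npy",x)
B,P=place([[-.04,-.08,0],[-.04,.06,0]],x);print("bp place",np.round(B,4),"plug place",np.round(P,4))
f=[]
for c,cr in(("top",(310,155,435,250)),("side",(280,120,400,220))):
    g=cv2.resize(im[c]["frame"],None,fx=S,fy=S,interpolation=cv2.INTER_CUBIC)
    m=cv2.resize(cuts(im[c],x),None,fx=S,fy=S);k,_=cv2.findContours((m>.5).astype(np.uint8),0,1);cv2.drawContours(g,k,-1,(0,255,0),1)
    f.append(cv2.resize(g[cr[1]*S:cr[3]*S,cr[0]*S:cr[2]*S],(400,320)))
cv2.imwrite("pics/cut.png",np.hstack(f)[:,:,::-1])
E
```

```text
[[0.689, -0.002], [0.641, -0.334], [0.436, -0.302], [0.481, 0.028]]
case [ 0.5619 -0.1524] -8.018631863575683 0.3354230261953883 0.2075616252829719
('top',) [ 0.5617 -0.1618 -0.1466] -8.4 0.139 (np.float32(89.0), np.float32(155.0))
('side',) [ 0.5609 -0.1584 -0.1511] -8.66 0.33 (np.float32(45.0), np.float32(118.0))
('top', 'side') [ 0.5605 -0.1611 -0.1528] -8.76 0.522 (np.float32(89.0), np.float32(155.0))
bp place [ 0.5088 -0.2341  0.    ] plug place [ 0.5301 -0.0957  0.    ]
```

View pics/cut.png

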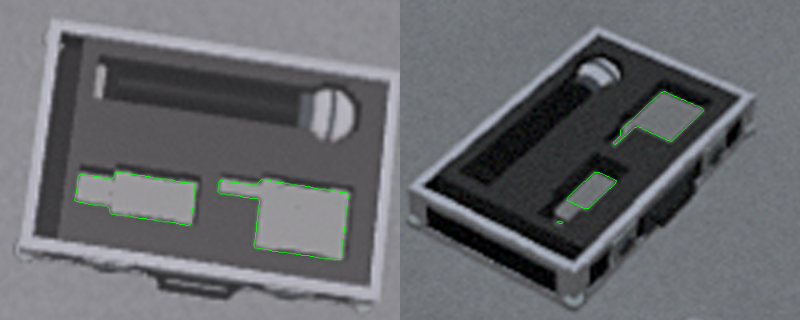

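The cutout fits are good. The bodypack place is about (0.5096, −0.234) and the plug-on place (0.530, −0.096), with the insert yawed −8.5°. I do the plug-on first, turning the tool before anything else.

```bash
python3 -m jog '[[[0,0,0,0,0,-8.5,8.7],[0,0,0,0,0,-8.5,8.7],[0,0,0,0,0,-8.5,8.7],[0,0,0,0,0,-8.5,8.7],[0,0,0,0,0,-8.5,8.7],[0,0,0,0,0,-8.5,8.7],[0,0,0,0,0,-8.5,8.7],[0,0,0,0,0,-8.5,8.7],[0,0,0,0,0,-8.5,8.7],[0,0,0,0,0,-8.5,8.7],[0,0,0,0,0,0,8.7]]]' 30
cat >> h.py <<'E'
def go(x,y,z,yaw):
    """remaining tool-frame shift in cm (after turning) and turn; yaw=deg of tool y axis"""
    s=ctrl.get_state();m=R.from_rotvec(s["tool_rot"]).as_matrix()
    d=np.array([x,y,z])-s["position"];cur=np.rad2deg(np.arctan2(m[1,1],m[0,1]));a=(yaw-cur+90)%180-90
    m2=R.from_euler("z",a,degrees=True).as_matrix()@m
    print("t",round(s["time"],2),"p",np.round(s["position"],4),"yaw",round(cur,2),"shift now",np.round(m.T@d*100,2),"shift after turn",np.round(m2.T@d*100,2),"az",round(-a,2),"tilt",np.round(m[:,2],4),"f",np.round(s["ft_force"],1),"g",round(s["grip_width"]*87,1))
E
python3 -c "
from h import *
go(.6314,.2133,.16,15.9)"
```

```text
time: 2.8
position: [0.2251, -0.6098, 0.2446]
tool_rot: [1.906, 2.497, 0.0]
ft_force: [0.3, 0.1, 0.1]
grip_width: 1.0
t 2.8 p [ 0.2251 -0.6098  0.2446] yaw 15.28 shift now [68.69 60.89  8.46] shift after turn [68.03 61.63  8.46] az -0.62 tilt [ 1.e-04 -0.e+00 -1.e+00] f [0.3 0.1 0.1] g 87.0
```

```bash
python3 -m jog '[[[3,2.7,0,0,0,-0.6,8.7],[3.4,3.1,0,0,0,0,8.7],[3.4,3.1,0,0,0,0,8.7],[3.4,3.1,0,0,0,0,8.7],[3.4,3.1,0,0,0,0,8.7],[3.4,3.1,0,0,0,0,8.7],[3.4,3.1,0,0,0,0,8.7],[3.4,3.1,0,0,0,0,8.7],[3.4,3.1,0,0,0,0,8.7],[3.4,3.1,0,0,0,0,8.7],[3.4,3.1,0,0,0,0,8.7],[3.4,3.1,0,0,0,0,8.7]]]' | head -2
python3 -m jog '[[[3.4,3.1,0,0,0,0,8.7],[3.4,3.1,1,0,0,0,8.7],[3.4,3.1,1,0,0,0,8.7],[3.4,3.1,1,0,0,0,8.7],[3.4,3.1,1,0,0,0,8.7],[3.4,3.1,1,0,0,0,8.7],[3.4,3.1,1,0,0,0,8.7],[3.4,2.7,1,0,0,0,8.7],[0,0,1,0,0,0,8.7],[0,0,0,0,0,0,8.7]]]' | head -2
python3 -c "
from h import *
go(.6314,.2133,.047,15.9)"
```

```text
time: 4.0
position: [0.4696, -0.119, 0.245]
time: 5.0
position: [0.628, 0.2087, 0.1623]
t 5.0 p [0.628  0.2087 0.1623] yaw 15.88 shift now [ 0.35  0.49 11.53] shift after turn [ 0.35  0.49 11.53] az -0.02 tilt [-3.7e-03 -7.0e-04 -1.0e+00] f [-0.2 -0.4 -1.2] g 86.9
```

```bash
python3 -m jog '[[[0.35,0.3,2,0,0,0,8.7],[0,0,3,0,0,0,8.7],[0,0,3,0,0,0,8.7],[0,0,2,0,0,0,8.7],[0,0,0.9,0,0,0,8.7],[0,0,0,0,0,0,8.7]]]' | head -2
python3 -c "
from h import *
go(.6314,.2133,.047,15.9)
t=imaging.get_image('top');save('g1.png',t['frame'],5,(220,140,300,220))"
```

```text
time: 5.6
position: [0.6308, 0.2097, 0.0541]
t 5.6 p [0.6308 0.2097 0.0541] yaw 15.72 shift now [0.33 0.16 0.71] shift after turn [0.33 0.16 0.71] az -0.18 tilt [-0.0019 -0.0016 -1.    ] f [-0.6  0.   0.2] g 87.1
```

View pics/g1.png

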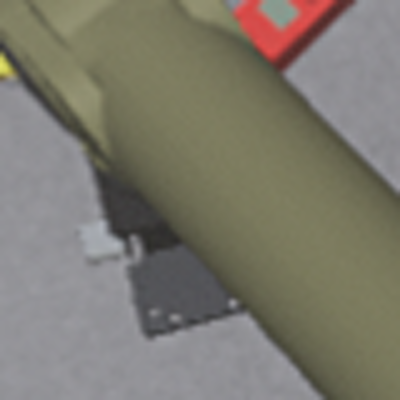

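The arm hides most of the view. The plug-on's collar shows at crop (100,240), between the fingers as expected. I settle the last few mm, then grip.

```bash
python3 -m jog '[[[0.3,0.1,0.7,0,0,0,8.7],[0,0,0,0,0,0,8.7],[0,0,0,0,0,0,3],[0,0,0,0,0,0,3],[0,0,0,0,0,0,3],[0,0,0,0,0,0,3],[0,0,0,0,0,0,3],[0,0,0,0,0,0,3],[0,0,0,0,0,0,3],[0,0,0,0,0,0,3]]]' 30
python3 -c "
from h import *
go(.5303,-.0958,.15,-8.5)"
```

```text
time: 6.65
position: [0.6311, 0.2149, 0.0485]
tool_rot: [-1.893, -2.507, 0.001]
ft_force: [-1.5, -0.4, 1.7]
grip_width: 0.462
t 6.65 p [0.6311 0.2149 0.0485] yaw 15.87 shift now [-27.13 -18.2  -10.13] shift after turn [-32.22  -5.39 -10.14] az 24.37 tilt [-7.e-04 -4.e-04 -1.e+00] f [-1.5 -0.4  1.7] g 40.2
```

```bash
python3 -m jog '[[[0,0,-2,0,0,0,3],[0,0,-3,0,0,0,3],[0,0,-4,0,0,0,3],[0,0,-2,0,0,8.1,3],[0,0,0,0,0,8.1,3],[0,0,0,0,0,8.1,3],[-4,-0.7,0,0,0,0,3],[-4,-0.7,0,0,0,0,3],[-4,-0.7,0,0,0,0,3],[-4,-0.7,0,0,0,0,3],[-4,-0.7,0,0,0,0,3],[-4,-0.7,0,0,0,0,3]]]' |head -2
python3 -m jog '[[[-4,-0.7,0,0,0,0,3],[-3,-0.4,0,0,0,0,3],[0,0,0,0,0,0,3],[0,0,0,0,0,0,3],[0,0,0,0,0,0,3]]]'
python3 - <<'E'
from cut import *
go(.5314,-.0883,.11,-8.5)
im={c:imaging.get_image(c) for c in("top","side")}
for c in im:
    for n in("plugon_mid","plugon"):
        for r in finder.spot_point(n,c):
            v,u=r["point"];print(c,n,round(r["conf"],2),round(u*640),round(v*400))
s=ctrl.get_state()["position"]
save("h1.png",np.hstack([im["side"]["frame"][110:220,270:400],im["top"]["frame"][140:250,300:430]]),3)
E
```

```text
time: 7.85
position: [0.5538, -0.0177, 0.1583]
time: 8.35
position: [0.5338, -0.0825, 0.1585]
tool_rot: [-2.377, -2.054, -0.001]
ft_force: [0.3, 0.8, -1.3]
grip_width: 0.451
t 8.35 p [ 0.5338 -0.0825  0.1585] yaw -8.33 shift now [-0.62 -0.16  4.85] shift after turn [-0.62 -0.15  4.85] az 0.17 tilt [ 3.e-04  7.e-04 -1.e+00] f [ 0.3  0.8 -1.3] g 39.3
top plugon_mid 0.63 276 145
top plugon_mid 0.63 303 280
top plugon 0.9 305 280
top plugon 0.67 279 141
top plugon 0.55 355 209
side plugon_mid 0.83 240 206
side plugon_mid 0.78 368 238
side plugon_mid 0.68 337 161
side plugon 0.85 367 238
side plugon 0.78 243 213
side plugon 0.56 335 168
```

View pics/h1.png

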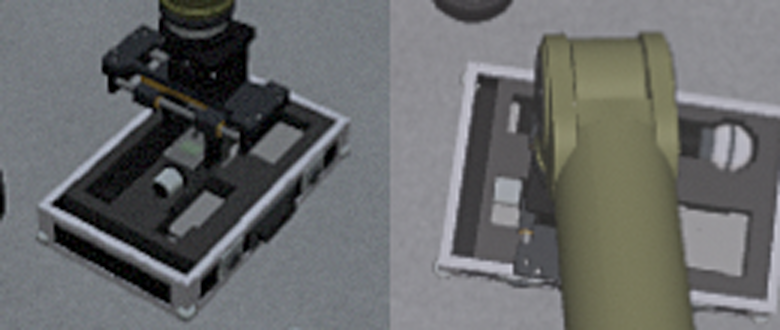

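The plug-on is held level, with its collar visible at +y. I line it up and go down.

```bash
python3 -m jog '[[[-0.6,-0.15,1,0,0,0.2,3],[0,0,2,0,0,0,3],[0,0,1.2,0,0,0,3],[0,0,0.4,0,0,0,3],[0,0,0,0,0,0,3],[0,0,0,0,0,0,3]]]' 
python3 - <<'E'
from h import *
go(.5314,-.0883,.084,-8.5)
E
```

```text
time: 9.25
position: [0.5316, -0.0896, 0.113]
tool_rot: [2.382, 2.048, 0.001]
ft_force: [0.3, -0.2, -1.6]
grip_width: 0.457
t 9.25 p [ 0.5316 -0.0896  0.113 ] yaw -8.62 shift now [ 0.12 -0.04  2.9 ] shift after turn [ 0.12 -0.04  2.9 ] az -0.12 tilt [ 8.e-04 -1.e-04 -1.e+00] f [ 0.3 -0.2 -1.6] g 39.8
```

```bash
python3 -m jog '[[[0.1,0,0.2,0,0,0,3],[0,0,0.3,0,0,0,3],[0,0,0.3,0,0,0,3],[0,0,0,0,0,0,3]]]' 
python3 - <<'E'
from h import *
go(.5314,-.0883,.084,-8.5)
im=imaging.get_image("side");save("h2.png",im["frame"],6,(290,120,400,210))
E
```

```text
time: 9.65
position: [0.5319, -0.0883, 0.1075]
tool_rot: [2.381, 2.047, -0.001]
ft_force: [-7.6, 1.2, 18.0]
grip_width: 0.454
t 9.65 p [ 0.5319 -0.0883  0.1075] yaw -8.61 shift now [-0.   -0.05  2.35] shift after turn [-0.   -0.05  2.35] az -0.11 tilt [ 2.0e-04 -1.6e-03 -1.0e+00] f [-7.6  1.2 18. ] g 39.5
```

View pics/h2.png

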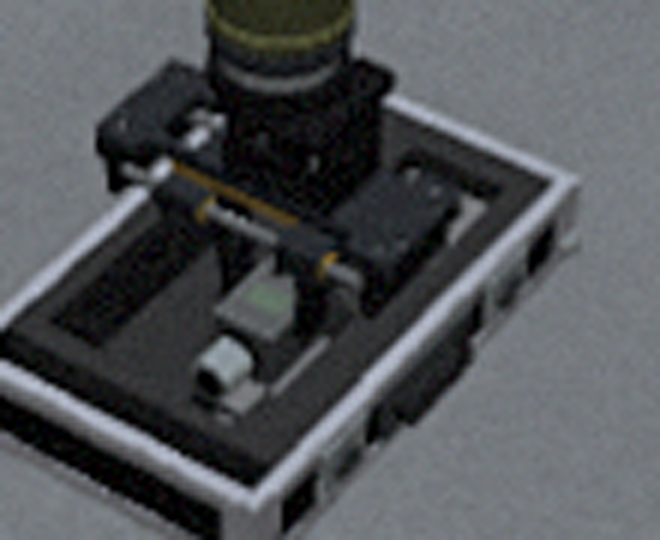

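The part sits on the foam edge, pushed back in −x, and a strip of bright floor shows along its −x side at (300,365). So it lies too far to +x. I lift, shift about 2.5 mm to −x and retry.

```bash
python3 -m jog '[[[0,0,-0.6,0,0,0,3],[0,-0.25,0,0,0,0,3],[0,0,0.3,0,0,0,3],[0,0,0.3,0,0,0,3],[0,0,0.1,0,0,0,3],[0,0,0,0,0,0,3]]]' 
python3 - <<'E'
from h import *
go(.5314,-.0883,.084,-8.5)
E
```

```text
time: 10.3
position: [0.5285, -0.0882, 0.1029]
tool_rot: [-2.381, -2.047, 0.001]
ft_force: [0.6, 0.1, -2.2]
grip_width: 0.456
t 10.3 p [ 0.5285 -0.0882  0.1029] yaw -8.63 shift now [0.03 0.29 1.89] shift after turn [0.03 0.29 1.89] az -0.13 tilt [-1.1e-03  4.0e-04 -1.0e+00] f [ 0.6  0.1 -2.2] g 39.7
```

It has entered freely. I continue down, watching the force.

```bash
python3 -m jog '[[[0,0,0.3,0,0,0,3],[0,0,0.3,0,0,0,3],[0,0,0.3,0,0,0,3],[0,0,0.3,0,0,0,3],[0,0,0,0,0,0,3]]]' 
python3 -m jog '[[[0,0,0.2,0,0,0,3],[0,0,0.2,0,0,0,3],[0,0,0.1,0,0,0,3],[0,0,0,0,0,0,3]]]' 
python3 -c "
from h import *
go(.5314,-.0883,.084,-8.5)"
```

```text
time: 10.8
position: [0.5294, -0.0883, 0.0921]
tool_rot: [2.381, 2.048, 0.001]
ft_force: [-0.1, -0.6, 5.8]
grip_width: 0.459
time: 11.2
position: [0.5293, -0.0883, 0.0867]
tool_rot: [2.382, 2.048, 0.001]
ft_force: [0.8, 0.1, 4.6]
grip_width: 0.455
t 11.2 p [ 0.5293 -0.0883  0.0867] yaw -8.62 shift now [0.03 0.21 0.27] shift after turn [0.03 0.21 0.27] az -0.12 tilt [ 8.e-04 -1.e-04 -1.e+00] f [0.8 0.1 4.6] g 39.6
```

```bash
python3 -m jog '[[[0,0,0.2,0,0,0,3],[0,0,0,0,0,0,3],[0,0,0,0,0,0,5.5],[0,0,0,0,0,0,5.5],[0,0,0,0,0,0,5.5],[0,0,-2,0,0,0,5.5],[-0.5,0,-1,0,0,0,0],[0,0,0,0,0,0,0],[0,0,0,0,0,0,0],[0,0,0,0,0,0,0],[0,0,0,0,0,0,0],[0,0,0,0,0,0,0]]]' 
python3 -c "
from h import *
go(.529,-.0932,.094,-8.5)"
```

```text
time: 12.4
position: [0.5278, -0.093, 0.114]
tool_rot: [-2.382, -2.048, 0.001]
ft_force: [-0.4, -0.6, 0.2]
grip_width: 0.17
t 12.4 p [ 0.5278 -0.093   0.114 ] yaw -8.62 shift now [0.   0.12 2.  ] shift after turn [0.   0.12 2.  ] az -0.12 tilt [-8.e-04  3.e-04 -1.e+00] f [-0.4 -0.6  0.2] g 14.8
```

```bash
python3 -m jog '[[[0,0.1,0,0,0,0,0],[0,0,0,0,0,0,0],[0,0,0.6,0,0,0,0],[0,0,0.6,0,0,0,0],[0,0,0.4,0,0,0,0],[0,0,0.3,0,0,0,0],[0,0,0,0,0,0,0]]]' 
python3 -m jog '[[[0,0,0.2,0,0,0,0],[0,0,0.1,0,0,0,0],[0,0,0,0,0,0,0]]]' 
python3 -m jog '[[[0,0,0.2,0,0,0,0],[0,0,0,0,0,0,0]]]' 

```

```text
time: 13.1
position: [0.529, -0.0932, 0.0953]
tool_rot: [-2.382, -2.048, 0.0]
ft_force: [0.4, -0.2, 1.0]
grip_width: 0.004
time: 13.4
position: [0.5292, -0.0933, 0.0927]
tool_rot: [2.382, 2.048, 0.0]
ft_force: [-0.9, 0.7, 3.9]
grip_width: 0.005
time: 13.6
position: [0.5293, -0.0934, 0.0924]
tool_rot: [2.382, 2.047, -0.002]
ft_force: [-5.3, -0.1, 16.8]
grip_width: 0.01
```

It is firm at TCP 0.0924 (fingertips 0.0704, home top 0.070). One more small push, then off to the bodypack.

```bash
python3 -m jog '[[[0,0,0.1,0,0,0,0],[0,0,0,0,0,0,0]]]' 
python3 -m jog '[[[0,0,-2,0,0,0,0],[0,0,-4,0,0,0,0],[0,0,-2,0,0,0,8.7],[0,0,0,0,0,8,8.7],[0,0,0,0,0,0,8.7]]]' | head -2
python3 - <<'E'
from cut import *
go(.442,.210,.16,-16.5)
im={c:imaging.get_image(c) for c in("top","side")}
p=np.array([.442,.211,-.29])
rg={c:pick("bodypack",c,im[c],p) for c in im}
for cs in(("top",),("side",)):
    if rg[cs[0]] is not None: print(cs,fit("bodypack",[im[cs[0]]],[rg[cs[0]]],p))
E
```

```text
time: 13.8
position: [0.5293, -0.0935, 0.0924]
tool_rot: [2.381, 2.047, -0.003]
ft_force: [-8.3, 1.1, 23.6]
grip_width: 0.002
time: 14.3
position: [0.5292, -0.0935, 0.1698]
t 14.3 p [ 0.5292 -0.0935  0.1698] yaw -16.67 shift now [ 26.58 -17.07   0.95] shift after turn [ 26.63 -16.99   0.95] az -0.17 tilt [ 8.e-04 -7.e-04 -1.e+00] f [ 0.   0.1 -0.5] g 16.9
('top',) (array([ 0.44316871,  0.21020726, -0.28535552]), np.float64(0.09583333134651184))
('side',) (array([ 0.44123773,  0.21158793, -0.25466682]), np.float64(0.12156250327825546))
```

```bash
python3 -m jog '[[[3.3,-2.1,0,0,0,-0.3,8.7],[3.3,-2.1,0,0,0,0,8.7],[3.3,-2.1,0,0,0,0,8.7],[3.3,-2.1,0,0,0,0,8.7],[3.3,-2.1,0,0,0,0,8.7],[3.3,-2.1,0,0,0,0,8.7],[3.3,-2.1,0,0,0,0,8.7],[3.3,-2.2,0,0,0,0,8.7],[0,0,3,0,0,0,8.7],[0,0,3,0,0,0,8.7],[0,0,3,0,0,0,8.7],[0,0,0,0,0,0,8.7]]]' | head -2
python3 - <<'E'
from h import *
go(.4415,.2105,.035,-16.2)
im=imaging.get_image("side");save("b1.png",im["frame"],6,(260,200,380,290))
E
```

```text
time: 15.7
position: [0.4379, 0.2063, 0.0757]
t 15.7 p [0.4379 0.2063 0.0757] yaw -16.2 shift now [0.52 0.26 4.07] shift after turn [0.52 0.26 4.07] az -0.0 tilt [-0.0085 -0.0016 -1.    ] f [-1.3 -1.3 -0.7] g 87.0
```

View pics/b1.png

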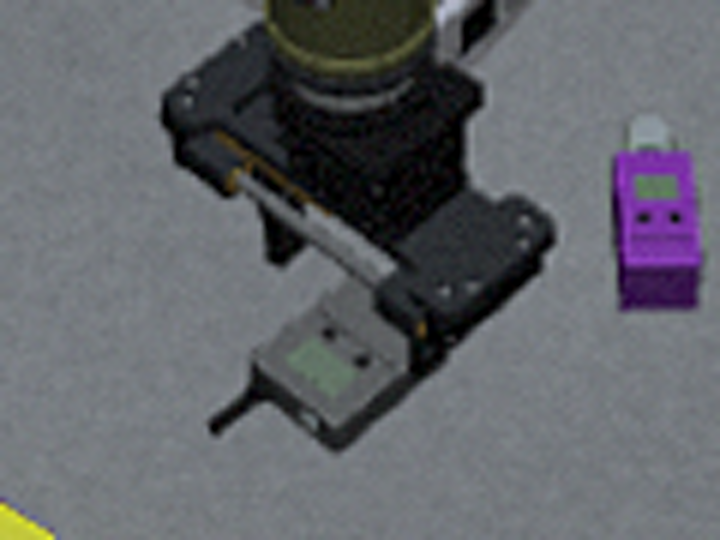

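The open jaws straddle the bodypack (display at (320,365), antenna to the lower left), and the purple look-alike is well clear. I centre the jaws, go down and grip.

```bash
python3 -m jog '[[[0.4,0.2,0.6,0,0,0,8.7],[0,0,1.5,0,0,0,8.7],[0,0,1.5,0,0,0,8.7],[0,0,0.3,0,0,0,8.7],[0,0,0,0,0,0,8.7],[0,0,0,0,0,0,8.7]]]' | head -2
python3 -c "
from h import *
go(.4415,.2105,.035,-16.2)"
```

```text
time: 16.35
position: [0.4445, 0.211, 0.0407]
t 16.35 p [0.4445 0.211  0.0407] yaw -16.32 shift now [-0.13 -0.27  0.57] shift after turn [-0.13 -0.27  0.57] az -0.12 tilt [ 1.e-04  1.e-04 -1.e+00] f [-0.9  0.4 -0.1] g 86.7
```

```bash
python3 -m jog '[[[-0.1,-0.2,0.55,0,0,0,8.7],[0,0,0,0,0,0,8.7],[0,0,0,0,0,0,5],[0,0,0,0,0,0,5],[0,0,0,0,0,0,5],[0,0,0,0,0,0,5],[0,0,0,0,0,0,5],[0,0,0,0,0,0,5]]]' 30
python3 -c "
from h import *
go(.508,-.234,.15,-8.5)"
```

```text
time: 17.15
position: [0.4421, 0.2105, 0.0351]
tool_rot: [2.514, 1.883, -0.0]
ft_force: [-0.3, 0.5, 1.1]
grip_width: 0.709
t 17.15 p [0.4421 0.2105 0.0351] yaw -16.32 shift now [-40.81  18.81 -11.48] shift after turn [-42.99  13.08 -11.48] az -7.82 tilt [-1.e-04 -2.e-04 -1.e+00] f [-0.3  0.5  1.1] g 61.7
```

```bash
python3 -m jog '[[[0,0,-2,0,0,0,5],[0,0,-4,0,0,0,5],[0,0,-4,0,0,0,5],[0,0,-2,0,0,-7.8,5],[0,0,0,0,0,0,5],[-3.6,1.1,0,0,0,0,5],[-3.6,1.1,0,0,0,0,5],[-3.6,1.1,0,0,0,0,5],[-3.6,1.1,0,0,0,0,5],[-3.6,1.1,0,0,0,0,5],[-3.6,1.1,0,0,0,0,5],[-3.6,1.1,0,0,0,0,5]]]' |head -2
python3 -m jog '[[[-3.6,1.1,0,0,0,0,5],[-3.6,1.1,0,0,0,0,5],[-3.6,1.1,0,0,0,0,5],[-3.6,1.1,0,0,0,0,5],[-3.4,1.0,0,0,0,0,5],[0,0,0,0,0,0,5],[0,0,0,0,0,0,5],[0,0,0,0,0,0,5]]]' |head -2
python3 -c "
from h import *
go(.5075,-.234,.105,-8.6)"
```

```text
time: 18.35
position: [0.4798, -0.0519, 0.1532]
time: 19.15
position: [0.5075, -0.2324, 0.1537]
t 19.15 p [ 0.5075 -0.2324  0.1537] yaw -8.5 shift now [-0.16  0.03  4.87] shift after turn [-0.16  0.03  4.87] az 0.1 tilt [-0.0018  0.0017 -1.    ] f [ 1.  -0.2 -1. ] g 61.5
```

```bash
python3 -m jog '[[[-0.15,0,2,0,0,0.1,5],[0,0,2,0,0,0,5],[0,0,1,0,0,0,5],[0,0,0.3,0,0,0,5],[0,0,0,0,0,0,5],[0,0,0,0,0,0,5]]]' |head -2
python3 - <<'E'
from h import *
go(.5075,-.234,.0935,-8.6)
im=imaging.get_image("side");save("b2.png",im["frame"],6,(290,110,410,210))
E
```

```text
time: 19.75
position: [0.5084, -0.2356, 0.1029]
t 19.75 p [ 0.5084 -0.2356  0.1029] yaw -8.61 shift now [ 0.14 -0.12  0.94] shift after turn [ 0.14 -0.12  0.94] az -0.01 tilt [ 1.2e-03 -7.0e-04 -1.0e+00] f [-0.5 -0.3 -1.1] g 61.7
```

View pics/b2.png

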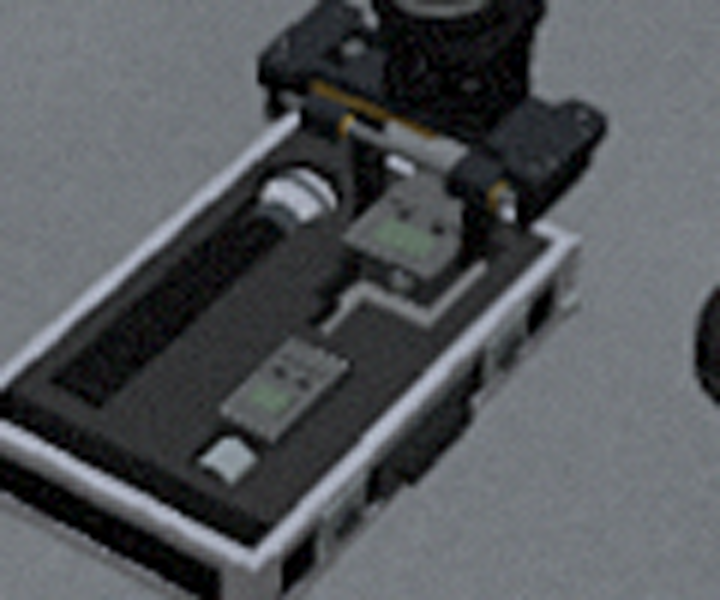

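The plug-on, with its display at (265,395), sits level in its cutout. The bodypack hovers over its own cutout with the antenna towards +y. I go on down.

```bash
python3 -m jog '[[[0.1,-0.1,0.3,0,0,0,5],[0,0,0.3,0,0,0,5],[0,0,0.3,0,0,0,5],[0,0,0.2,0,0,0,5],[0,0,0,0,0,0,5]]]' 
python3 -c "
from h import *
go(.5075,-.234,.0845,-8.6)"
```

```text
time: 20.3
position: [0.5066, -0.2345, 0.0906]
tool_rot: [-2.382, -2.048, 0.001]
ft_force: [-0.9, 0.4, -2.7]
grip_width: 0.708
t 20.3 p [ 0.5066 -0.2345  0.0906] yaw -8.63 shift now [0.06 0.08 0.61] shift after turn [0.06 0.08 0.61] az -0.03 tilt [-7.e-04  4.e-04 -1.e+00] f [-0.9  0.4 -2.7] g 61.6
```

```bash
python3 -m jog '[[[0,0,0.3,0,0,0,5],[0,0,0.2,0,0,0,5],[0,0,0.1,0,0,0,5],[0,0,0,0,0,0,5]]]' 
python3 -m jog '[[[0,0,0,0,0,0,7.2],[0,0,0,0,0,0,7.2],[0,0,0,0,0,0,7.2],[0,0,-1.5,0,0,0,7.2],[0,0,-1.5,0,0,0,0],[0,0,0,0,0,0,0],[0,0,0,0,0,0,0],[0,0,0,0,0,0,0],[0,0,0,0,0,0,0],[0,0,0,0,0,0,0],[0,0,0,0,0,0,0],[0,0,0,0,0,0,0]]]' 

```

```text
time: 20.7
position: [0.5077, -0.2348, 0.0862]
tool_rot: [2.381, 2.047, 0.0]
ft_force: [-0.7, 0.9, 4.5]
grip_width: 0.71
time: 21.9
position: [0.5068, -0.2345, 0.1149]
tool_rot: [-2.382, -2.048, 0.0]
ft_force: [0.2, -0.6, -0.6]
grip_width: 0.189
```

```bash
python3 -m jog '[[[0,0.05,0,0,0,0,0],[0,0,0,0,0,0,0],[0,0,0.6,0,0,0,0],[0,0,0.7,0,0,0,0],[0,0,0.4,0,0,0,0],[0,0,0.3,0,0,0,0],[0,0,0.3,0,0,0,0],[0,0,0,0,0,0,0]]]' 
python3 -m jog '[[[0,0,0.2,0,0,0,0],[0,0,0.2,0,0,0,0],[0,0,0,0,0,0,0]]]' 
python3 -m jog '[[[0,0,0.2,0,0,0,0],[0,0,0,0,0,0,0]]]' 
```

```text
time: 22.7
position: [0.506, -0.2344, 0.0922]
tool_rot: [-2.38, -2.046, 0.004]
ft_force: [-5.1, 1.2, 8.8]
grip_width: 0.009
time: 23.0
position: [0.5081, -0.2348, 0.0882]
tool_rot: [2.381, 2.047, 0.001]
ft_force: [0.1, -1.4, 3.8]
grip_width: 0.006
time: 23.2
position: [0.5087, -0.2349, 0.0875]
tool_rot: [2.38, 2.047, 0.001]
ft_force: [-1.7, -0.0, 10.2]
grip_width: 0.004
```

```bash
python3 -m jog '[[[0,0,0.2,0,0,0,0],[0,0,0,0,0,0,0]]]' 
python3 -m jog '[[[0,0,-3,0,0,0,0],[0,0,-4,0,0,0,0],[0,0,-4,0,0,0,0],[-4,0,0,0,0,0,0],[-4,0,0,0,0,0,0],[-4,0,0,0,0,0,0],[-4,0,0,0,0,0,0],[-4,0,0,0,0,0,0],[0,0,0,0,0,0,0]]]' | head -3
python3 - <<'E'
from fit import *
im={c:imaging.get_image(c) for c in("top","side")}
save("end.png",im["side"]["frame"],6,(290,120,410,215))
st()
E
```

```text
time: 23.4
position: [0.5087, -0.2349, 0.0873]
tool_rot: [2.38, 2.047, -0.0]
ft_force: [-6.3, 1.9, 22.3]
grip_width: 0.006
time: 24.3
position: [0.4732, -0.4398, 0.1921]
tool_rot: [-2.392, -2.036, 0.006]
t 24.4 p [ 0.4764 -0.4332  0.1926] f [0.3 0.8 0.4] g 0.3 
R [[0.153, 0.988, -0.001], [0.988, -0.153, 0.002], [0.002, -0.001, -1.0]] q [ 1.11  0.39 -0.54  1.52  0.2   1.29  0.4 ]
```

View pics/end.png

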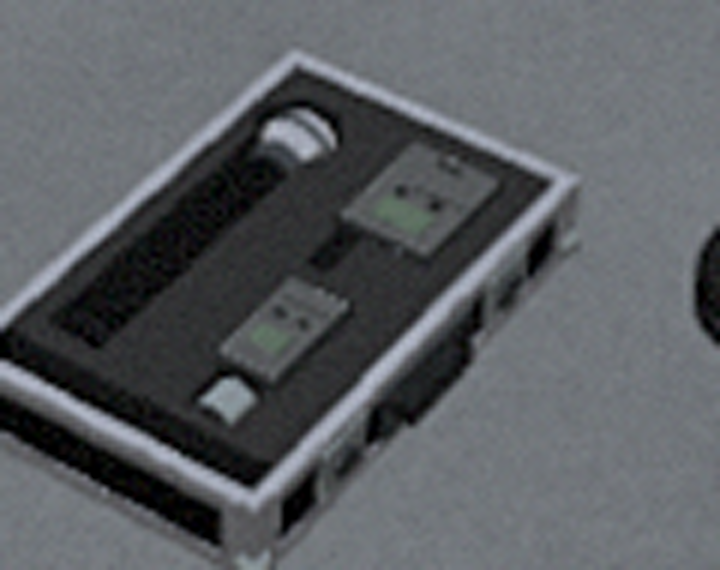

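Both parts sit flush and level: the bodypack around (420,195) with its antenna in the slot, and the plug-on around (285,330). The arm is clear, so I hand in.

```bash
python3 -c "
from h import *
print(close_job())"
```

```text
the job is handed in; nothing more can be done
None
```

Both grey transmitters are back in their own cutouts, pressed down and released. I handed the job in at about 24 s of the 72 s allowed.

**How it went:** I gripped each part near its top across x and lowered it into its cutout. I then let go and pressed it down with the closed fingers. The plug-on's first try landed on the foam edge at 18 N, because the camera estimate was about 2–3 mm off in x. I lifted it, shifted 2.5 mm towards −x, and it went in freely. I used a similar correction for the bodypack, which went in first time.

**Last checks:**

| Part | Fingertip height at last push | Expected top height when home | Last push |
|---|---|---|---|
| Plug-on | 70.4 mm | 70 mm | 23.6 N, no further movement |
| Bodypack | 65.3 mm | 65 mm | 22.3 N, almost no movement |

- **Final picture:** both parts look level and display up, with the collar and antenna in their slots and the arm clear of everything.
- **Not measured:** I judged levelness from those heights and the picture. I did not re-measure the bystanders after the work. The arm kept well clear of all three.
- **Disagreement:** the two cameras differed by 2–3 mm in places on the first fits, mainly for the cutouts. The plug-on's contact forces settled which way to correct.

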